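Edge the teal cup lid out over the stand's edge

TASK

The teal lid of the storage cups lies flat on the low wooden stand and cannot be gripped there. Slide it along the stand towards the side away from the robot until about a third of it sticks out over that long edge, roughly square to the edge and still lying flat, so that I can pinch it, then let go. Leave the orange lid where it lies.

Things in the scene. Friction and masses are not known exactly. Their poses are not given: they have to be found in the camera images.
- lid_teal: Teal flat square plastic lid, 120 x 120 mm and 10 mm thick, about 0.1 kg, lying loose on the stand; the one to move. Origin at the centre of its underside, x and y along its sides, z up. At the start its x axis is within 15 degrees of the stand's.
- lid_orange: Orange lid of the same size and shape, lying loose on the same stand beside the teal one (either may be on the left); not to be disturbed. Origin at the centre of its underside, axes as for the teal lid.
- stand_edge (a point): Middle of the upper far edge (away from the robot) of the low, fixed wooden stand. The stand's top is flat, 260 mm deep (along x) and 420 mm wide (along y), 60 mm above the table, a 16 mm board on two legs set back from the edges, open below. This point lies in the plane of the top; x points level outwards over the edge, away from the robot, y along the edge, z up. The top spans x from -260 to 0 mm and y from -210 to 210 mm in this frame.
Things that resemble listed ones, but are neither listed nor needed, are in the scene too. There is more than one size of the lid_teal; the job needs the smallest.

How it is judged:
At the end, for the whole second after the job is handed in: The teal lid lies still and flat on the stand (tilt under 3 degrees), 26 to 54 mm of its 120 mm overhanging the far edge, within 15 degrees of square to the edge, its centre within 190 mm of the edge's middle. The orange lid is within 20 mm of its start (x of lid_teal in the frame of stand_edge between -0.034 and -0.006 m and y of lid_teal in the frame of stand_edge between -0.19 and 0.19 m and z of lid_teal in the frame of stand_edge between -0.005 and 0.005 m and angle between the x axis of lid_teal and the x axis of stand_edge, either way round below 0.26 rad and angle between lid_teal's own z axis and vertical below 0.06 rad and linear speed of lid_teal below 0.02 m/s and distance of lid_orange from where it was at the start of the episode below 0.02 m); the robot touches nothing.
It fails at once if the orange lid is shoved more than 20 mm (distance of lid_orange from where it was at the start of the episode above 0.02 m).
It also fails if it takes over 35 s, if anything falls off the work surface, if the arm or the gripper's body presses on something with over 40 N, if the wrist force passes 120 N, or if a joint passes its speed limit or range.

ROBOT

A 6-joint arm with a two-finger parallel gripper is mounted at the origin on the work surface. World frame = base frame: x ahead of the robot, y to its left, z up, the work surface at z = 0. Lengths are in m, angles in rad, forces in N, time in s.
With the tool pointing down it reaches from about 0.375 to 0.9 m from the base axis. Payload 3.1 kg.
Tool frame: the origin (TCP) lies at the very end of the fingers, on their centre line; the grasp point (between the pads) lies robot.grip_depth behind it (robot.grip_depth is the distance from the TCP to the grasp point, in m); z points along the fingers, y is the line along which they close (so a half turn about z gives the same grasp; the last joint's range is limited). The gripper opens to 85 mm and grips with 20 to 120 N. Pads are 22 mm wide; open, the fingers measure 114 mm over their backs; the gripper's body (76 mm by 85 mm) begins 54 mm behind the grasp point. The pads swing forward as they close: fully open they stand 13 mm farther back than shut.
Start: joints at [-1.415, 0.527, 1.433, -0, 1.181, -0.178], TCP at [0.205, -0.59, 0.231] pointing down, gripper open.
Joint ranges: [-3.08, 3.08], [-0.75, 2.2], [0.22, 2.44], [-1.43, 4.57], [0, 2.65], [-2.85, 2.85]. Speed limits (rad/s): [2.79, 2.79, 3.14, 3.14, 3.14, 3.14].

INTERFACE

Orientations are given as a unit quaternion [w, x, y, z].
In Python, from station import read_state, vision, robot gives the robot as it stands. The module is installed in compiled form; this text tells all that it offers.
- The arm moves only by the tool move_arm, never from a script. Its argument "moves" is a list of rows, each a list of 3 entries, a list of its own where there are three numbers: the shift along the tool's x, y, z in m, then the turn, a rotation vector about the tool's x, y, z in rad, then the opening, from 0 (shut) to 1 (fully open). In form: [[[x, y, z], [ax, ay, az], fingers], ...]. A call has 1 to 10 rows; each row shifts and turns the commanded pose from where the row before left it, along the tool's axes as they then stand; what a row does not reach is not made up. A row lasts 1/8 s, in which the tool goes at most 62.5 mm and 10.7 degrees, less where a joint would pass 70% of its speed; a pose out of reach is approached as far as the arm can. A call is refused whole if a number of a shift passes 0.0625 or a number of a turn 0.188, either way. A call with a gripper value outside its range is refused whole. The fingers move at their own pace and stop on an object; the grip force is fixed at half the most. Time passes only in rows, so rows that do not move let the fingers close. It gives the time, the measured TCP pose, the force, the opening and the grip force at its end, in the units of the state.
- read_state(): the state, without advancing time (a new reading comes with each control period).
- vision.capture(name): name is "scene" or "top" or "wrist"; returns the picture (384x512x3 uint8, red, green, blue); there is no depth.
- vision.camera_params(name): a dict with "intrinsics" (3x3 intrinsics, pixels), "dist_coeffs" ([k1, k2, p1, p2, k3] as OpenCV has them; the pictures are not rectified), "pose" (4x4, takes a point from camera to world coordinates); the wrist camera has in their place "mount" (4x4, takes a point from camera to tool coordinates, whose origin is the TCP and whose axes are the flange's). Camera axes: x right, y down, z forward; pixel columns grow to the right and rows downward; lengths in m; the calibration is good to about 2 mm. A picture is of the moment at which its call begins: read the wrist's pose just before it. camera_params takes no time and is no camera call.
- robot.hand_in(): hands the job in; it is judged then, once.
The state is a dict: "time": time; "joint_positions": joint angles; "dq": joint speeds; "joint_torque": joint torques, N m; "position": TCP position; "ee_rot": TCP orientation; "ft_force": force on the tool from outside, world axes, zero at the start; "ft_torque": the same for the moment, N m; "opening": finger opening in m; "grasp_force": force on a finger pad.
Only numpy, scipy, OpenCV 4.12 (cv2) and the standard library are available. Lean on these libraries where they do the work, as an engineer would, in place of code of your own. Each camera call takes 0.05 s, during which the arm holds its last target. There are 200 camera calls.

## Working session

There is one attempt and no reset: what is moved stays moved. The work goes in short steps, Python scripts to look and compute and a tool call to move; the robot and the scene stay as the last step left them, time stands still between calls to the robot, and variables do not carry over. Pictures are saved under pics/ and viewed, at most 10 in all, crops included, and the job is handed in when it is done.

Besides the shell and the picture viewer there is one more tool, called after ">>>" by a JSON object that holds its "op" and its "data". move_arm: Moves the arm, as the interface text tells. Its arguments: {"type":"object","properties":{"moves":{"type":"array","items":{"type":"array"}}},"required":["moves"]}

```bash
mkdir -p pics
cat > h.py <<'E'
import numpy as np,cv2
from station import read_state,vision,robot
def px2w(cam,pts,z):
    p=vision.camera_params(cam);K=np.array(p["intrinsics"]);T=np.array(p["pose"])
    u=cv2.undistortPoints(np.array(pts,float).reshape(-1,1,2),K,np.array(p["dist_coeffs"])).reshape(-1,2)
    d=np.c_[u,np.ones(len(u))]@T[:3,:3].T;o=T[:3,3]
    return o+d*((z-o[2])/d[:,2])[:,None]
E
python3 - <<'E'
from h import *
for n in("top","scene"):
    im=vision.capture(n);cv2.imwrite(f"pics/{n}0.png",cv2.resize(im[:,:,::-1],(800,600),interpolation=cv2.INTER_CUBIC)); np.save(n,im)
    print(np.round(vision.camera_params(n)["pose"],3))
s=read_state();print(s["time"],s["position"],s["ee_rot"],s["opening"],robot.grip_depth)
E
```

```text
[[-0.001 -0.981  0.193  0.536]
 [-1.    -0.001 -0.01  -0.061]
 [ 0.01  -0.193 -0.981  0.921]
 [ 0.     0.     0.     1.   ]]
[[ 0.668  0.597 -0.444  1.073]
 [ 0.744 -0.542  0.391 -0.417]
 [-0.007 -0.592 -0.806  0.762]
 [ 0.     0.     0.     1.   ]]
0.1 [ 0.20467835 -0.58983907  0.23042892] [-9.91429741e-04  9.86102397e-01  1.66135725e-01 -7.52445547e-06] 0.08553414496882762 0.0187
```

View pics/top0.png

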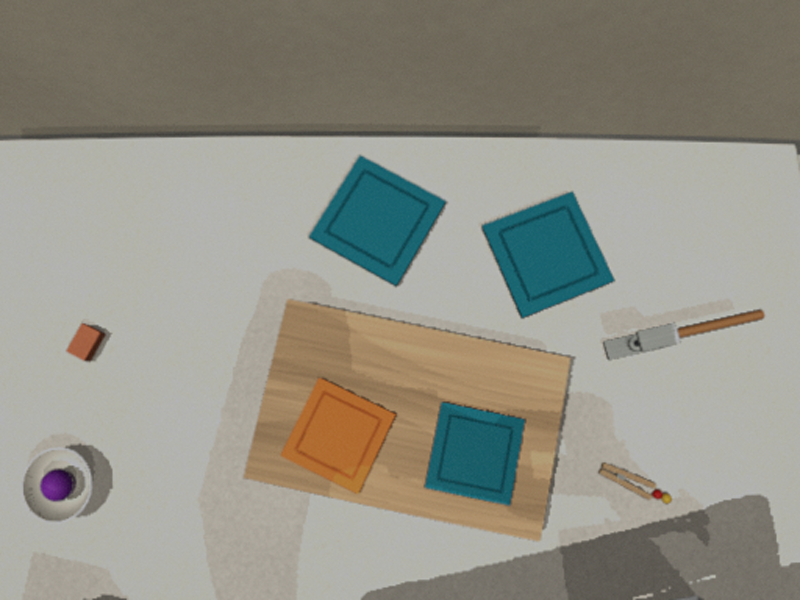

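View pics/scene0.png

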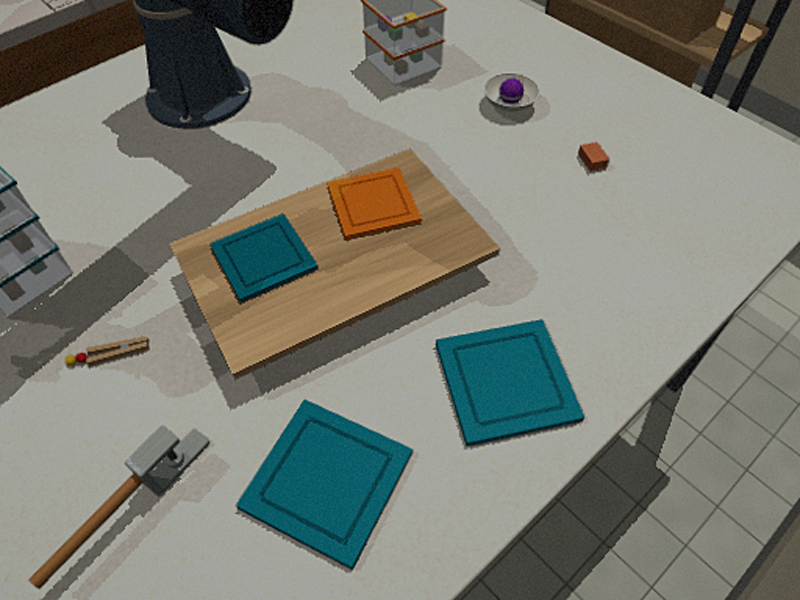

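The top view shows the stand with corners at (289,300), (574,356), (541,540) and (245,478). The small teal lid is on its right at (443,402), (525,418), (512,504) and (426,488), with the orange lid to its left. The two larger teal lids are decoys, lying on the table beyond the stand.

```bash
cat > m.py <<'E'
from h import *
im=np.load("top.npy")
R=lambda p:np.array(p)*0.64-0.18
S=px2w("top",R([(289,300),(574,356),(541,540),(245,478)]),.06)[:,:2]
hsv=cv2.cvtColor(im,cv2.COLOR_RGB2HSV)
def lid(im,lo,hi,roi):
    h=cv2.cvtColor(im,cv2.COLOR_RGB2HSV);m=cv2.inRange(h,lo,hi);k=np.zeros_like(m);x0,y0,x1,y1=roi;k[y0:y1,x0:x1]=m[y0:y1,x0:x1]
    k=cv2.morphologyEx(k,cv2.MORPH_CLOSE,np.ones((5,5)))
    c=max(cv2.findContours(k,0,2)[0],key=cv2.contourArea)
    w=px2w("top",c.reshape(-1,2),.07)[:,:2].astype(np.float32)
    return cv2.minAreaRect(w),cv2.boxPoints(cv2.minAreaRect(w))
if __name__=="__main__":
    print("stand",S.round(4),[np.linalg.norm(S[i]-S[i-1]).round(4) for i in range(4)])
    c=S.mean(0);ex=(S[0]+S[1]-S[2]-S[3]);ex/=np.linalg.norm(ex);print("c",c,"ang",np.degrees(np.arctan2(ex[1],ex[0])),"E",c+.13*ex)
    M=np.array([ex,[-ex[1],ex[0]]]);E=c+.13*ex
    for n,a in(("teal",((80,90,40),(105,255,255),(260,245,350,335))),("or",((5,120,80),(20,255,255),(170,230,262,325)))):
        r,b=lid(im,*a);print(n,r,"\n",b.round(4),"\nin E",((b-E)@M.T).round(4),(M@(np.array(r[0])-E)).round(4))
    s=read_state();print(s["joint_positions"])
E
python3 m.py
```

```text
stand [[ 0.7073  0.0966]
 [ 0.6253 -0.3167]
 [ 0.3712 -0.2593]
 [ 0.455   0.1501]] [np.float64(0.2579), np.float64(0.4214), np.float64(0.2606), np.float64(0.4179)]
c [ 0.53969578 -0.08234868] ang -12.352392873531956 E [ 0.66668633 -0.11015877]
teal ((0.49042147397994995, -0.16926443576812744), (0.1181134283542633, 0.118858702480793), 78.03787994384766) 
 [[ 0.42   -0.2147]
 [ 0.5363 -0.2394]
 [ 0.5608 -0.1238]
 [ 0.4445 -0.0992]] 
in E [[-0.2186 -0.1549]
 [-0.0997 -0.1541]
 [-0.1005 -0.036 ]
 [-0.2194 -0.0368]] [-0.1595 -0.0954]
or ((0.5160094499588013, 0.020625248551368713), (0.12281665951013565, 0.12216497212648392), 64.48280334472656) 
 [[ 0.4344 -0.0085]
 [ 0.5447 -0.0611]
 [ 0.5976  0.0497]
 [ 0.4873  0.1024]] 
in E [[-0.2486  0.0496]
 [-0.1297  0.0218]
 [-0.1017  0.1414]
 [-0.2207  0.1692]] [-0.1752  0.0955]
[-1.41550912e+00  5.28369232e-01  1.43378990e+00 -4.11753586e-05
  1.18141607e+00 -1.78516553e-01]
```

Run:
```python
from h import *
im=np.load("scene.npy")
print(px2w("scene",np.array([(5,317),(72,272),(405,82)])*.64,0).round(3))
print(px2w("scene",np.array([(5,168),(405,25)])*.64,.12).round(3))
```

```text
[[ 0.277 -0.504  0.   ]
 [ 0.264 -0.389  0.   ]
 [ 0.251  0.333  0.   ]]
[[ 0.123 -0.382  0.12 ]
 [ 0.247  0.337  0.12 ]]
```

>>> {"op": "move_arm", "data": {"moves": [[[0,0,-0.03],[0,0,0.181],0.5],[[0,0,-0.03],[0,0,0.181],0.5],[[0,0,0],[0,0,0.181],0.5]]}}

```text
time: 0.48
position: [0.2051, -0.5919, 0.2939]
ee_rot: [0.003, 0.994, -0.107, 0.001]
ft_force: [1.0, 0.1, -0.1]
opening: 0.0426
grasp_force: 0.0
```

>>> {"op": "move_arm", "data": {"moves": [[[0.05,0,0],[0,0,0],0.5],[[0.05,-0.03,0],[0,0,0],0.5],[[0,-0.055,0],[0,0,0],0.5],[[0,-0.055,0],[0,0,0],0.5],[[0,-0.055,0],[0,0,0],0.5],[[0,-0.055,0],[0,0,0],0.5],[[0,-0.055,0],[0,0,0],0.5],[[0,-0.055,0],[0,0,0],0.5],[[0,-0.055,0],[0,0,0],0.5],[[0,-0.055,0],[0,0,0],0.5]]}}

```text
time: 1.72
position: [0.4002, -0.1497, 0.2912]
ee_rot: [-0.0, 0.995, -0.105, -0.0]
ft_force: [1.2, -0.5, 0.2]
opening: 0.0426
grasp_force: 0.0
```

```bash
cat > st.py <<'E'
from m import *
from scipy.spatial.transform import Rotation as Ro
s=read_state();q=s["ee_rot"];A=Ro.from_quat([q[1],q[2],q[3],q[0]]).as_matrix()
t=np.radians(-12.2);ex=np.array([np.cos(t),np.sin(t)]);M=np.array([ex,[-ex[1],ex[0]]]);E=S.mean(0)+.13*ex
print("tcp",s["position"].round(4),"in E",(M@(s["position"][:2]-E)).round(4),"head",np.degrees(np.arctan2(A[1,0],A[0,0])).round(2),"zaxis",A[:,2].round(3),"t",s["time"],"F",np.round(s["ft_force"],1),s["opening"],np.round(s["joint_positions"],2))
w=np.r_[M.T@[-.245,-.0955]+E,.1];print("delta tool to start",(A.T@(w-s["position"])).round(4))
E
python3 st.py
```

```text
tcp [ 0.4002 -0.1497  0.2912] in E [-0.2522 -0.0953] head -12.02 zaxis [-0.  0. -1.] t 1.725 F [ 1.2 -0.5  0.2] 0.04258732897552245 [-0.62  0.18  1.82  0.    1.15  1.16]
delta tool to start [0.0072 0.0003 0.1912]
```

>>> {"op": "move_arm", "data": {"moves": [[[0.004,0,0.05],[0,0,0],0.5],[[0.003,0,0.05],[0,0,0],0.5],[[0,0,0.05],[0,0,0],0.5],[[0,0,0.05],[0,0,0],0.5],[[0,0,0.011],[0,0,0],0.5],[[0,0,0],[0,0,0],0.5]]}}

```text
time: 2.48
position: [0.4071, -0.153, 0.0803]
ee_rot: [-0.0, 0.995, -0.104, -0.0]
ft_force: [-0.4, -0.4, -0.3]
opening: 0.0427
grasp_force: 0.0
```

```bash
python3 st.py
python3 - <<'E'
from h import *
a=vision.capture("scene");b=vision.capture("wrist")
a=cv2.resize(a[80:220,90:290],(800,560),interpolation=cv2.INTER_CUBIC)
cv2.imwrite("pics/s1.png",a[:,:,::-1]);cv2.imwrite("pics/w1.png",b[:,:,::-1])
E
```

```text
tcp [ 0.4071 -0.153   0.0803] in E [-0.2447 -0.097 ] head -11.99 zaxis [-0.001  0.001 -1.   ] t 2.475 F [-0.4 -0.4 -0.3] 0.04273775993306929 [-0.62  0.56  2.03 -0.    0.55  1.16]
delta tool to start [-0.0003 -0.0016 -0.0197]
```

View pics/s1.png

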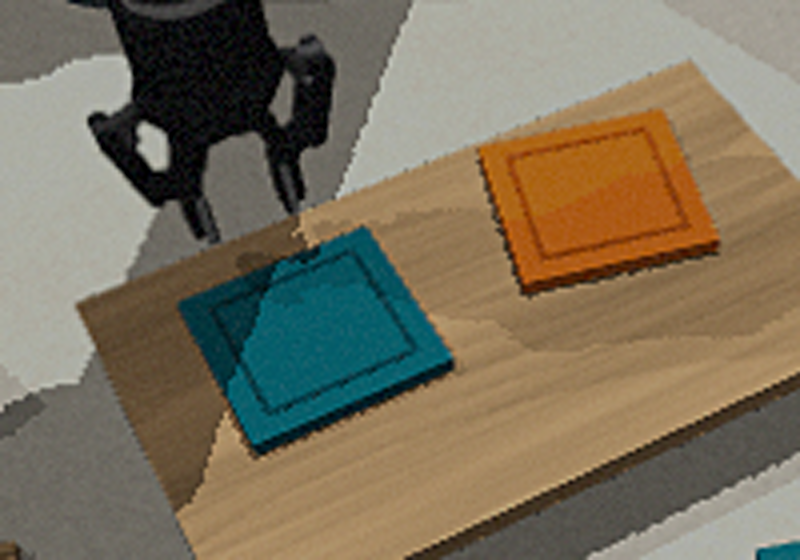

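View pics/w1.png

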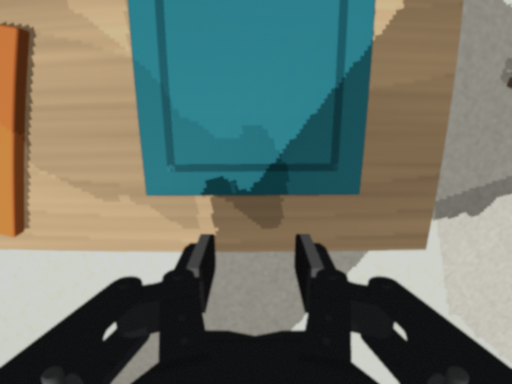

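Both fingertips are behind the lid's near edge and centred on it: wrist view fingers at x=210 and 300, lid from 147 to 361. Next I lower carefully.

>>> {"op": "move_arm", "data": {"moves": [[[0,0,0.008],[0,0,0],0.5],[[0,0,0.005],[0,0,0],0.5],[[0,0,0.003],[0,0,0],0.5],[[0,0,0],[0,0,0],0.5]]}}

```text
time: 3.08
position: [0.407, -0.1529, 0.0642]
ee_rot: [-0.0, 0.995, -0.104, -0.0]
ft_force: [0.2, -0.3, -0.3]
opening: 0.0427
grasp_force: 0.0
```

>>> {"op": "move_arm", "data": {"moves": [[[0,0,0.002],[0,0,0],0.5],[[0,0,0],[0,0,0],0.5]]}}

```text
time: 3.32
position: [0.407, -0.1529, 0.0622]
ee_rot: [-0.0, 0.995, -0.104, -0.0]
ft_force: [-0.2, -0.4, -0.1]
opening: 0.0426
grasp_force: 0.0
```

>>> {"op": "move_arm", "data": {"moves": [[[0,0,0.002],[0,0,0],0.5],[[0,0,0],[0,0,0],0.5]]}}

```text
time: 3.58
position: [0.407, -0.1529, 0.0602]
ee_rot: [-0.0, 0.995, -0.104, -0.0]
ft_force: [0.1, 0.4, 0.1]
opening: 0.0428
grasp_force: 0.0
```

>>> {"op": "move_arm", "data": {"moves": [[[0,0,0.0015],[0,0,0],0.5],[[0,0,0],[0,0,0],0.5]]}}

```text
time: 3.82
position: [0.407, -0.1529, 0.0587]
ee_rot: [-0.0, 0.995, -0.104, -0.0]
ft_force: [-0.2, 0.1, -0.5]
opening: 0.0426
grasp_force: 0.0
```

>>> {"op": "move_arm", "data": {"moves": [[[0.006,0,0],[0,0,0],0.5],[[0.008,0,0],[0,0,0],0.5],[[0.008,0,0],[0,0,0],0.5],[[0.01,0,0],[0,0,0],0.5],[[0.01,0,0],[0,0,0],0.5],[[0.01,0,0],[0,0,0],0.5],[[0.01,0,0],[0,0,0],0.5],[[0,0,0],[0,0,0],0.5]]}}

```text
time: 4.82
position: [0.4693, -0.1665, 0.0589]
ee_rot: [0.001, 0.995, -0.104, 0.001]
ft_force: [0.1, -0.3, 0.2]
opening: 0.0428
grasp_force: 0.0
```

```bash
python3 st.py
python3 - <<'E'
from h import *
b=vision.capture("wrist")
cv2.imwrite("pics/w2.png",b[:,:,::-1])
E
```

```text
tcp [ 0.4693 -0.1665  0.0589] in E [-0.181  -0.0972] head -11.97 zaxis [ 0.002 -0.001 -1.   ] t 4.825 F [ 0.1 -0.3  0.2] 0.04279726527394201 [-0.57  0.65  1.89  0.    0.6   1.21]
delta tool to start [-0.0639 -0.0019 -0.0413]
```

View pics/w2.png

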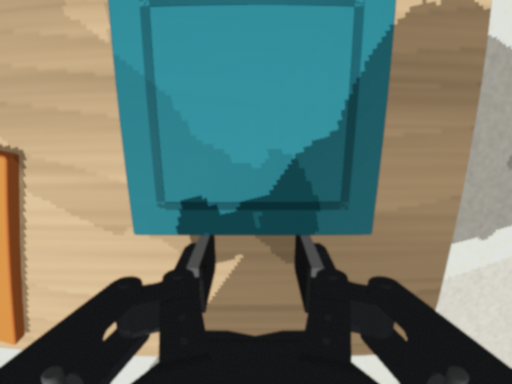

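The lid is sliding squarely ahead of both fingers, with its near edge at row 233 level with the tips. I'll keep pushing, stop short, then measure.

>>> {"op": "move_arm", "data": {"moves": [[[0.008,0,0],[0,0,0],0.5],[[0.01,0,0],[0,0,0],0.5],[[0.01,0,0],[0,0,0],0.5],[[0.01,0,0],[0,0,0],0.5],[[0.01,0,0],[0,0,0],0.5],[[0.01,0,0],[0,0,0],0.5],[[0.01,0,0],[0,0,0],0.5],[[0.007,0,0],[0,0,0],0.5],[[0,0,0],[0,0,0],0.5]]}}

```text
time: 6.0
position: [0.5422, -0.1818, 0.0589]
ee_rot: [0.0, 0.995, -0.104, 0.001]
ft_force: [-0.1, -1.0, 0.4]
opening: 0.0426
grasp_force: 0.0
```

```bash
python3 st.py
python3 - <<'E'
from h import *
b=vision.capture("top");np.save("top2",b)
b=cv2.resize(b[150:330,210:390],(600,600),interpolation=cv2.INTER_CUBIC)
cv2.imwrite("pics/t3.png",b[:,:,::-1])
E
```

```text
tcp [ 0.5422 -0.1818  0.0589] in E [-0.1065 -0.0967] head -11.98 zaxis [ 0.002 -0.001 -1.   ] t 6.0 F [-0.1 -1.   0.4] 0.042618131408575254 [-0.52  0.71  1.7   0.    0.74  1.26]
delta tool to start [-0.1384 -0.0017 -0.0414]
```

View pics/t3.png

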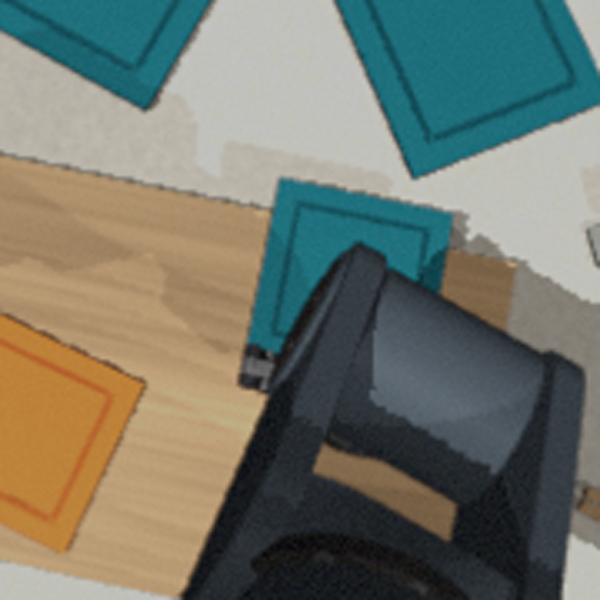

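The lid's far edge runs from (281,178) to (453,213) in the crop and already overhangs. The stand edge passes through (0,152), (268,208) and (517,262).

Run:
```python
from m import *
t=np.radians(-12.1);ex=np.array([np.cos(t),np.sin(t)]);M=np.array([ex,[-ex[1],ex[0]]]);E=S.mean(0)+.13*ex
f=lambda p,z:((px2w("top",np.array(p)*.3+[209.65,149.65],z)[:,:2]-E)@M.T).round(4)
print(f([(281,178),(453,213)],.07));print(f([(0,152),(268,208),(517,262)],.06))
```

```text
[[ 0.0215 -0.0375]
 [ 0.0224 -0.1554]]
[[ 0.0006  0.1528]
 [ 0.0013 -0.0335]
 [ 0.0004 -0.206 ]]
```

About 21 mm overhangs now, so I push 19 mm more, then back off and rise.

>>> {"op": "move_arm", "data": {"moves": [[[0.005,0,0],[0,0,0],0.5],[[0.006,0,0],[0,0,0],0.5],[[0.005,0,0],[0,0,0],0.5],[[0.003,0,0],[0,0,0],0.5],[[0,0,0],[0,0,0],0.5],[[-0.01,0,0],[0,0,0],0.5],[[-0.03,0,0],[0,0,0],0.5],[[0,0,-0.03],[0,0,0],0.5],[[0,0,-0.06],[0,0,0],0.5],[[0,0,-0.06],[0,0,0],0.5]]}}

```text
time: 7.3
position: [0.5193, -0.1766, 0.2099]
ee_rot: [-0.0, 0.995, -0.105, -0.001]
ft_force: [1.3, -1.5, 0.2]
opening: 0.0427
grasp_force: 0.0
```

>>> {"op": "move_arm", "data": {"moves": [[[-0.06,0,0],[0,0,0],0.5],[[-0.06,0,0],[0,0,0],0.5],[[0,0.05,0],[0,0,0],0.5],[[0,0.05,0],[0,0,0],0.5],[[0,0.05,0],[0,0,0],0.5],[[0,0,0],[0,0,0],0.5]]}}

```text
time: 8.05
position: [0.3713, -0.3022, 0.209]
ee_rot: [0.001, 0.994, -0.107, 0.001]
ft_force: [-0.1, 0.2, -0.2]
opening: 0.0428
grasp_force: 0.0
```

```bash
python3 st.py
python3 - <<'E'
from h import *
b=vision.capture("top");np.save("top3",b)
b=cv2.resize(b[150:330,150:390],(800,600),interpolation=cv2.INTER_CUBIC)
cv2.imwrite("pics/t4.png",b[:,:,::-1])
E
```

```text
tcp [ 0.3713 -0.3022  0.209 ] in E [-0.2481 -0.2505] head -12.26 zaxis [ 0.001 -0.002 -1.   ] t 8.05 F [-0.1  0.2 -0.2] 0.042769387562872095 [-0.92  0.36  1.82 -0.    0.96  0.87]
delta tool to start [ 0.0028 -0.1552  0.1087]
```

View pics/t4.png

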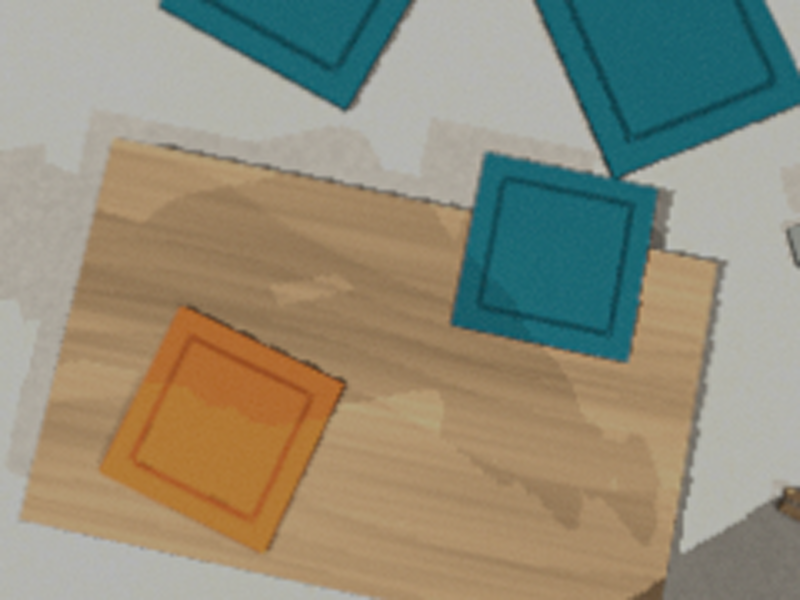

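The lid overhangs the far edge, with corners at (486,152), (657,186), (629,361) and (452,325). The orange lid hasn't moved. I'll check the numbers before handing in.

Run:
```python
from m import *
t=np.radians(-12.1);ex=np.array([np.cos(t),np.sin(t)]);M=np.array([ex,[-ex[1],ex[0]]]);E=S.mean(0)+.13*ex
f=lambda p,z:((px2w("top",np.array(p)*.3+[149.65,149.65],z)[:,:2]-E)@M.T).round(4)
a=f([(486,152),(657,186),(629,361),(452,325)],.07);print(a,a.mean(0));print(f([(112,140),(468,209),(722,261)],.06))
x=a.mean(0)[0]-f([(468,209)],.06)[0,0]
print(x)
if -.030<x<-.010: print(robot.hand_in())
```

```text
[[ 0.0397 -0.0374]
 [ 0.0411 -0.155 ]
 [-0.0779 -0.1565]
 [-0.0789 -0.0376]] [-0.019    -0.096625]
[[-0.004   0.2136]
 [ 0.0006 -0.0336]
 [ 0.0018 -0.2093]]
-0.0196
the job is handed in; nothing more can be done
None
```

The teal lid now overhangs the far edge by about 40 mm of its 120 mm, square to the edge; the gripper is clear, the orange lid showed no visible movement, and the job is handed in (no verdict was returned).

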